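Clamp the pendant blank in the drilling jig

TASK

The brass pendant blank is lying in the drilling jig: clamp it ready for drilling. Push the clamp strap round with the outside of a finger until it is fully over the blank and against its stop pin, then push the cam lever along its arc, back and down, as far as it goes, and take the hand away. Grip nothing, do not force the parts, do not touch the blank, and leave it and the things lying around the jig where they are.

Things in the scene. Friction and masses are not known exactly. Their poses are not given: they have to be found in the camera images.
- jig: Drilling jig screwed to the bench: aluminium plate 170 (x) x 120 (y) x 16 mm, origin at the centre of its underside. The blank lies at its -x end on a wooden pad (pad top 22 mm above the bench) between three locating pins (tops at 25 mm); the clamp stands at its +x end on a fixed collar 38 mm across, top at 32 mm.
- stud_axis (a point): Point on the vertical swivel axis of the clamp, 45 mm above the bench; at x = 50, y = 0 mm in the jig. The fork on the stud reaches 80 mm above the bench.
- strap_swing (a joint): Swing of the strap about the vertical stud, rad. 0 = against the stop pin, pointing along the jig's -x axis over the blank. Positive = swung away, clockwise seen from above: at 1.57 it points along the jig's +y. End of travel 1.75. Stays where it is left; turning takes 0.14 N m (2.3 N at 60 mm from the stud).
- strap_push (a point): On the strap's centre line, 60 mm out from the stud axis, mid-thickness. The strap is a dark steel bar 26 mm wide, 14 mm thick (38 to 52 mm above the bench while the lever is up), its end 83 mm from the stud axis; a brass boss 17 mm across and 5 mm high stands on it 70 mm out. To swing it over, push the side face that looks away from the stop pin.
- pressure_foot: Spring-backed black rubber foot under the strap, 16 mm across, 70 mm out from the stud axis. Origin at the centre of its underside, about 28 mm above the bench with the lever up, so it passes about 1 mm over the blank; with the lever down it presses the blank with about 8 N.
- cam_lever (a joint): Turn of the cam lever about its cross pin (on the stud axis, 70 mm above the bench), rad. It points away from the strap, beyond the stud, and swings with it. 0 = fully up, 1.19 rad above level; 1.1 = fully down at its end stop, 0.09 rad above level, strap pressed 3 mm down. Stays where it is left; turning takes 0.20 to 0.25 N m (3 to 4 N along its arc at the grip).
- lever_grip (a point): Centre of the lever's red T-grip: a level cylinder 20 mm in diameter and 42 mm long, square to the lever, 75 mm from the cross pin. About 125 to 138 mm above the bench at the start, 77 mm when down. While going down it also moves about 30 to 45 mm outward from the stud: a push straight down from the start jams by friction, so the finger must follow the arc.
- blank_centre (a point): Centre of the loose brass pendant blank, 64 x 36 x 4 mm, lying flat on the backing pad with its long side along the jig's x and its top 26 mm above the bench; a small black punch mark near its -x end.
- pliers: Loose grey-handled flat pliers lying on the bench, 140 mm long, 60 mm wide, 13 mm high; origin under the joint, jaws towards +x.
- wax_jar: Loose small amber jar with metal lid, 44 mm in diameter, 42 mm high; origin at the centre of its underside.
- ring_blank: Loose plain steel ring lying flat, 23 mm outside diameter, 8 mm high; origin at the centre of its underside.
- saw_frame: Loose jeweller's piercing saw lying flat: steel bow 140 x 90 mm, wooden handle 105 mm to its -x side, 22 mm high; origin on the bench inside the bow.
- stop_pin (a point): Top centre of the stop pin that the strap's side meets when it is fully over: upright steel dowel 10 mm thick fixed in the jig, top 50 mm above the bench.
Mind the look-alikes: they are no part of the job. Several things have the shape of the jig; the one meant has the colours described above.

How it is judged:
On the way, in this order (a step that is already met when the one before it is completed fails the run):
1. the strap is swung fully over the blank, the lever still up (value of joint strap_swing below 0.07 rad and value of joint cam_lever below 0.6 rad), for 0.2 s.
2. the cam lever is pushed fully down and the foot presses the blank (value of joint cam_lever above 1.02 rad and contact force between pressure_foot and blank above 3 N), for 0.2 s.
At the end, for the whole second after the job is handed in: The strap is within 0.07 rad of its stop pin, the cam lever within 0.08 rad of fully down, the foot presses the blank with more than 3 N and the blank is within 5 mm of where it lay (all of step 2 and value of joint strap_swing below 0.07 rad and distance of blank_centre from where it was at the start of the episode below 0.005 m); the robot touches nothing.
It fails at once if the blank is touched by the fingers (contact force between the fingers and blank above 1 N).
It fails at once if the blank is shifted or lifted by more than 5 mm (distance of blank_centre from where it was at the start of the episode above 0.005 m).
It fails at once if a thing lying around the jig is shifted or lifted by more than 15 mm (distance of any of pliers, wax_jar, ring_blank, saw_frame from where it was at the start of the episode above 0.015 m).
It fails at once if the clamp or the jig is gripped or forced (contact force between the fingers and jig above 35 N).
It also fails if it takes over 51 s, if anything falls off the work surface, if the arm or the gripper's body presses on something with over 40 N, if the wrist force passes 120 N, or if a joint passes its speed limit or range.

ROBOT

A 6-joint arm with a two-finger parallel gripper is mounted at the origin on the work surface. World frame = base frame: x ahead of the robot, y to its left, z up, the work surface at z = 0. Lengths are in m, angles in rad, forces in N, time in s.
With the tool pointing down it reaches from about 0.25 to 0.725 m from the base axis. Payload 9.7 kg.
Tool frame: the origin (TCP) lies between the finger pads; the fingertips stand 14 mm ahead of it and the grasp point (between the pads) lies 5 mm behind it; z points along the fingers, y is the direction in which the jaws open and shut (so a half turn about z gives the same grasp; the last joint's range is limited). The gripper opens to 85 mm and grips with 20 to 120 N. Pads are 22 mm wide; open, the fingers measure 114 mm over their backs; the gripper's body (76 mm by 85 mm) begins 54 mm behind the grasp point. The pads swing forward as they close: fully open they stand 13 mm farther back than shut.
Start: joints at [-1.18, 0.087, 0.176, 1.66, 0, 1.571], TCP at [0.21, -0.509, 0.215] pointing down, gripper open.
Joint ranges: [-3.13, 3.13], [-0.85, 1.81], [-1.15, 1.24], [-2.2, 2.28], [-1.44, 1.52], [-3.14, 3.14]. Speed limits (rad/s): [2.22, 2.22, 2.57, 3.14, 3.14, 3.14].

INTERFACE

Orientations are given as a unit quaternion [x, y, z, w].
In Python, from bench import monitor, cams, ctrl gives the robot as it stands. The module is installed in compiled form; this text tells all that it offers.
- The arm moves only by the shell command python3 -m inch 'ROWS' [FORCE]. ROWS is JSON, a list that holds one entry, the list of rows, each a list of 5 numbers: the shift along the tool's x, y, z in m, then the turn about the tool's z in rad, then the finger opening in m, from 0 to 0.0854. A call has 1 to 8 rows; each row is the pose to reach, as a shift and turn from the pose measured when the call began, along the tool's axes at that moment; what a row does not reach only later rows make up. A row lasts 1/10 s, in which the tool goes at most 50 mm and 8.59 degrees, less where a joint would pass 70% of its speed; a pose out of reach is approached as far as the arm can. A call with a gripper value outside its range is refused whole. The fingers move at their own pace and stop on an object; FORCE is the grip in N (left out, the last holds). Time passes only in rows, so rows that repeat a pose let the fingers close. It gives the time, the measured TCP pose, the force and the opening at its end, in the units of the state.
- monitor.get_state(): the state, without advancing time (a new reading comes with each control period).
- cams.capture(name): name is "side" or "top" or "wrist"; returns a dict with "img" (420x560x3 uint8, red, green, blue), "fovy" (degrees; the focal length in pixels is half the picture's height over the tangent of half this angle, whatever the lens; pixels are square), "cx", "cy" (the principal point, pixels), "R" (3x3) and "t" (3): a world point X has camera coordinates R X + t. Camera axes: x right, y down, z forward; pixel columns grow to the right and rows downward; lengths in m; the calibration is good to about 2 mm. A picture is of the moment at which its call begins. There is no depth.
- ctrl.finish_job(): hands the job in, once; it reports no verdict.
Trained networks look in the newest picture that a camera, given by its name, has taken for a name from the list of things; names that differ only in an ending like _2 or _b are one class to them, and where a whole thing is asked for, a point or a joint stands for the part that bears it (a point fixed in the world has none). Each returns a list of dicts, best first, with "confidence" (0 to 1); they miss things now and then, are a little off and sometimes report something else, mostly with a low value. They report only what shows in the picture. A call takes as long as a camera call. They do not tell look-alikes from the thing itself.
- cams.search_frame(camera, label): "location" ([column, row] in pixels, amid what is visible of it).
The state is a dict: "clock": time; "qpos": joint angles; "qd": joint speeds; "joint_torque": joint torques, N m; "eef_pos": TCP position; "tcp_rot": TCP orientation; "contact_force": force on the tool from outside, world axes, zero at the start; "moment": the same for the moment, N m; "finger_gap": finger opening in m.
Only numpy, scipy, OpenCV 4.12 (cv2) and the standard library are available. Lean on these libraries where they do the work, as an engineer would, in place of code of your own. Each camera call takes 0.05 s, during which the arm holds its last target.

## Working session

There is one attempt and no reset: what is moved stays moved. The work goes in short steps, Python scripts to look and compute and a shell command to move; the robot and the scene stay as the last step left them, time stands still between calls to the robot, and variables do not carry over. Pictures are saved under pics/ and viewed, and the job is handed in when it is done.

```bash
mkdir -p pics; ls; python3 - <<'E'
from bench import monitor,cams,ctrl
import cv2
s=monitor.get_state(); print(s)
for n in ["side","top","wrist"]:
    c=cams.capture(n); cv2.imwrite(f"pics/{n}0.png",c["img"][:,:,::-1]); print(n,c["fovy"],c["cx"],c["cy"],c["R"],c["t"])
    for l in ["jig","strap_push","lever_grip","stop_pin","blank_centre","pressure_foot","pliers","wax_jar","ring_blank","saw_frame"]:
        print(l,[(d["location"],round(d["confidence"],2)) for d in cams.search_frame(n,l)])
E
```

```text
pics
{'clock': 0.0, 'qpos': array([-1.18002127e+00,  8.74454536e-02,  1.75099241e-01,  1.65982404e+00,
       -2.22563207e-05,  1.57078818e+00]), 'qd': array([-7.02554698e-04, -7.37022558e-05, -1.09443350e-03,  2.42253122e-03,
        3.79557830e-04, -2.29588498e-04]), 'joint_torque': array([-1.63518805e-03, -5.20389211e+01,  4.64803720e+01,  1.64825411e-02,
       -8.70093527e-05,  9.13351101e-06]), 'eef_pos': array([ 0.20938671, -0.50828563,  0.21407324]), 'tcp_rot': array([ 9.80971483e-01,  1.94150659e-01, -1.44285659e-04, -6.71733816e-04]), 'contact_force': array([ 0.36074687,  0.0073822 , -0.00668942]), 'moment': array([-0.02941391, -0.0193709 ,  0.02808875]), 'finger_gap': 0.08536317945567662}
side 57.60657038132727 279.2210174976232 211.36194622780317 [[ 0.89443748 -0.44717794  0.00367359]
 [-0.32277053 -0.6512421  -0.68680631]
 [ 0.30951703  0.61311958 -0.7268312 ]] [-0.46742438  0.26974278  0.7457005 ]
jig [([273.6, 261.4], 0.95), ([344.2, 205.5], 0.92), ([150.7, 223.4], 0.89), ([439.5, 273.1], 0.83)]
strap_push [([445.1, 263.6], 0.96), ([148.4, 211.9], 0.9), ([346.8, 193.2]
[... 978 characters left out ...]
, 0.75), ([304.7, 208.1], 0.73), ([264.3, 105.3], 0.68), ([190.0, 298.5], 0.57)]
stop_pin [([360.6, 124.3], 0.94), ([196.4, 321.4], 0.92), ([266.5, 147.4], 0.82), ([289.0, 227.2], 0.76)]
blank_centre [([286.0, 245.8], 0.63)]
pressure_foot []
pliers []
wax_jar [([337.5, 206.0], 0.8), ([203.8, 238.8], 0.51)]
ring_blank []
saw_frame [([394.3, 259.8], 0.58)]
wrist 59.25989971637822 278.4977221701135 207.6116476386482 [[ 0.38112644 -0.92452125 -0.00175987]
 [-0.88036303 -0.36350254  0.30467499]
 [-0.28231822 -0.11457037 -0.95245475]] [-0.55012706 -0.04050041  0.38064746]
jig []
strap_push []
lever_grip []
stop_pin []
blank_centre []
pressure_foot []
pliers []
wax_jar []
ring_blank []
saw_frame []
```

View pics/side0.png

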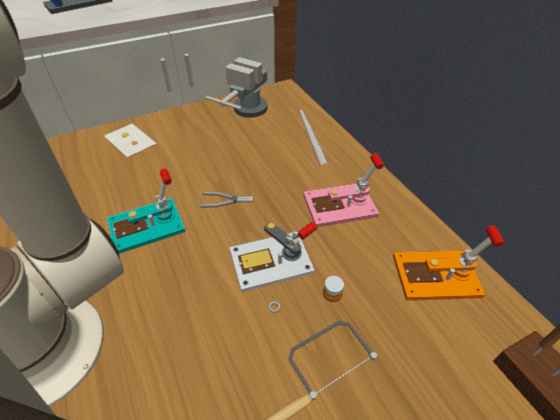

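View pics/top0.png

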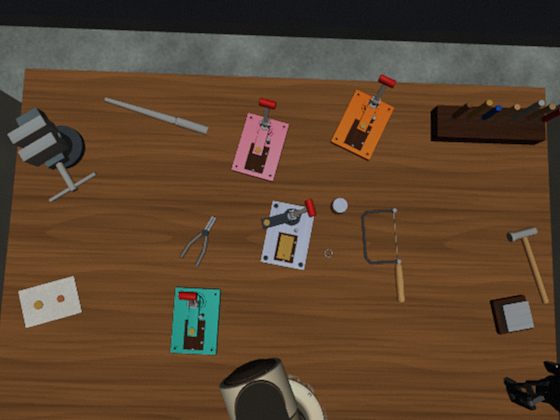

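```bash
python3 - <<'E'
import cv2
s=cv2.imread("pics/side0.png")[190:330,200:380]; t=cv2.imread("pics/top0.png")[170:300,220:380]
cv2.imwrite("pics/s_crop.png",cv2.resize(s,None,fx=4,fy=4,interpolation=2)); cv2.imwrite("pics/t_crop.png",cv2.resize(t,None,fx=4.5,fy=4.5,interpolation=2))
E
```

```text
(no output)
```

View pics/s_crop.png

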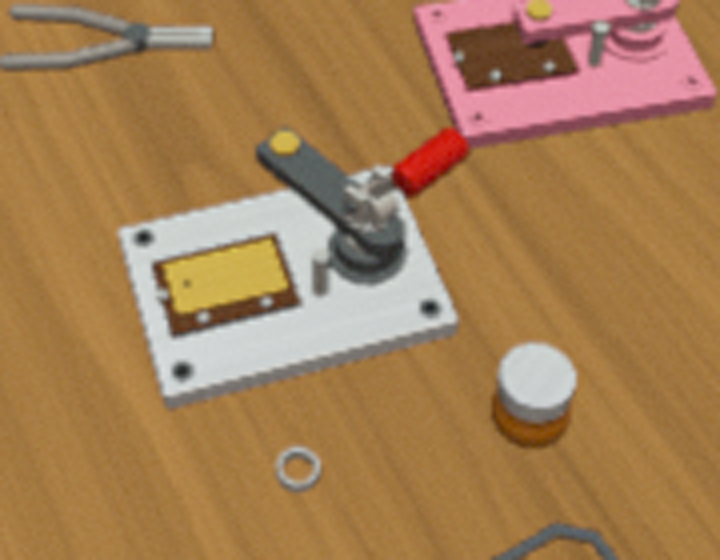

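View pics/t_crop.png

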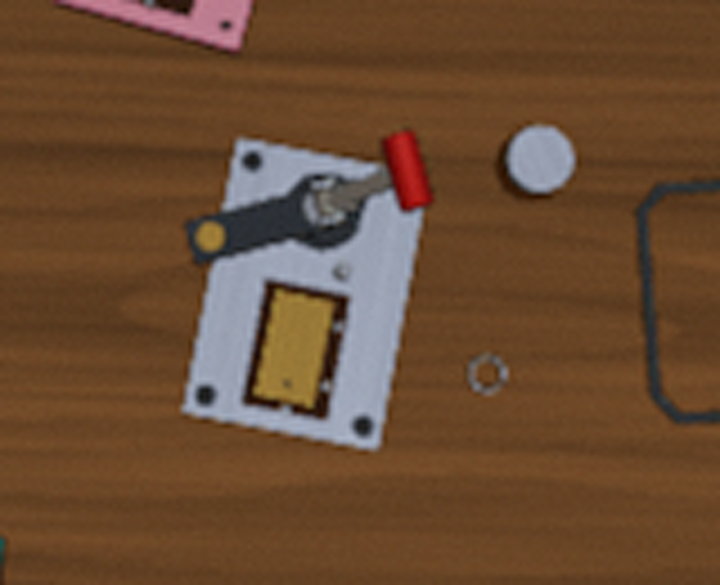

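The scene has four jigs with the same shape, listed here by side and top pixel:
- Teal: (150,223) / (194,322)
- Pink: (344,205) / (261,144)
- Orange: (440,273) / (365,119)
- Bare aluminium, with a dark strap, brass blank and red grip: (273,261) / (290,229)

I choose the aluminium one, and both crops confirm it. Its strap points to world +y, the ring and jar lie on its -y side, and the pliers are well to +y.

```bash
cat > h.py <<'E'
import numpy as np
from bench import monitor,cams,ctrl
def load(n):
    return cams.capture(n)
def ray(c,uv):
    f=210/np.tan(np.radians(c["fovy"])/2)
    d=np.array([(uv[0]-c["cx"])/f,(uv[1]-c["cy"])/f,1.]); R=np.array(c["R"])
    return -R.T@c["t"], R.T@d
def onz(c,uv,z):
    o,d=ray(c,uv); return o+d*(z-o[2])/d[2]
def proj(c,X):
    f=210/np.tan(np.radians(c["fovy"])/2)
    p=np.array(c["R"])@X+c["t"]; return np.array([c["cx"]+f*p[0]/p[2],c["cy"]+f*p[1]/p[2]])
def tri(c1,u1,c2,u2):
    A=[];b=[]
    for c,u in((c1,u1),(c2,u2)):
        o,d=ray(c,u); d/=np.linalg.norm(d); M=np.eye(3)-np.outer(d,d); A.append(M); b.append(M@o)
    return np.linalg.lstsq(np.vstack(A),np.hstack(b),rcond=None)[0]
E
python3 - <<'E'
from h import *
S=load("side");T=load("top")
s=lambda u,v:(200+(u-1.5)/4,190+(v-1.5)/4)
t=lambda u,v:(220+(u-1.75)/4.5,170+(v-1.75)/4.5)
p=lambda n,x:print(n,np.round(x*1000,1))
for n,a,z in [("screw +x+y",t(252,161),16),("screw -x+y",t(205,395),16),("screw -x-y",t(363,426),16),("corner++",t(238,139),16),("corner-+",t(186,409),16),("corner--",t(378,444),16),("blank",t(293,346),26),("boss",t(210,237),57),("stop",t(342,270),50),("jar",t(540,158),42),("ring",t(488,374),8)]:
    p("T "+n,onz(T,a,z/1000))
for n,a,z in [("screw -x+y",s(143,237),16),("screw -x-y",s(182,371),16),("screw +x-y",s(430,308),16),("corner-+",s(121,231),16),("corner--",s(168,397),16),("corner+-",s(456,324),16),("blank",s(224,275),26),("boss",s(285,142),57),("stop",s(321,254),50),("jar",s(537,372),42),("ring",s(298,468),8)]:
    p("S "+n,onz(S,a,z/1000))
p("boss",tri(S,s(285,142),T,t(210,237)));p("grip",tri(S,s(432,162),T,t(408,170)));p("stop",tri(S,s(321,254),T,t(342,270)))
p("gripend1",tri(S,s(408,178),T,t(398,137)))
E
```

```text
T screw +x+y [574.   22.3  16. ]
T screw -x+y [431.9  46.2  16. ]
T screw -x-y [416.1 -49.   16. ]
T corner++ [587.2  31.2  16. ]
T corner-+ [423.2  57.3  16. ]
T corner-- [405.7 -58.3  16. ]
T blank [462.5  -5.4  26. ]
T boss [523.6  45.7  57. ]
T stop [507.2 -32.1  50. ]
T jar [ 578.  -148.9   42. ]
T ring [ 449.4 -124.8    8. ]
S screw -x+y [431.5  48.2  16. ]
S screw -x-y [415.8 -46.9  16. ]
S screw +x-y [557.6 -70.8  16. ]
S corner-+ [421.5  58.1  16. ]
S corner-- [402.7 -58.6  16. ]
S corner+- [565.3 -86.8  16. ]
S blank [460.2  -5.   26. ]
S boss [523.2  45.3  57. ]
S stop [507.8 -32.4  50. ]
S jar [ 577.7 -146.8   42. ]
S ring [ 448.6 -124.     8. ]
boss [523.5  45.8  56.4]
grip [556.9 -61.4 133.3]
stop [507.5 -32.2  49.9]
gripend1 [564.7 -52.5 110.7]
```

```bash
cat >> h.py <<'E'
from scipy.spatial.transform import Rotation as Ro
YAW=np.radians(-9.4); STUD=np.array([.5441,-.0205])
def unit(a): return np.array([np.cos(a),np.sin(a)])
def strap(r,n,sw):
    "point r out along strap, n off the centre line on the pushed side"
    a=np.pi+YAW-sw; return STUD+r*unit(a)+n*unit(a-np.pi/2)
def shift(target,tooly_deg):
    s=monitor.get_state(); R=Ro.from_quat(s["tcp_rot"]).as_matrix()
    d=R.T@(np.array(target)-s["eef_pos"])
    y=np.degrees(np.arctan2(R[1,1],R[0,1])); t=(tooly_deg-y+180)%360-180
    return np.round(d,4),"turn",round(-np.radians(t),3)
def st():
    s=monitor.get_state();R=Ro.from_quat(s["tcp_rot"]).as_matrix()
    print(round(s["clock"],2),np.round(s["eef_pos"]*1000,1),"tooly",round(np.degrees(np.arctan2(R[1,1],R[0,1])),1),"zax",np.round(R[:,2],3),"F",np.round(s["contact_force"],1),"gap",round(s["finger_gap"],4),"q",np.round(s["qpos"],2))
E
python3 - <<'E'
from h import *
st(); p=strap(.064,.040,1.105); print(p); print(shift([*p,.214],17.3))
E
```

```text
1.75 [ 209.5 -508.5  214.8] tooly -67.6 zax [-0.  0. -1.] F [ 0.1  0.3 -0.3] gap 0.0851 q [-1.18  0.09  0.18  1.66 -0.    1.57]
[0.56327352 0.05249573]
(array([ 0.5408, -0.384 ,  0.0008]), 'turn', np.float64(-1.482))
```

```bash
python3 -m inch '[[[0.03,-0.02,0,-0.09,0],[0.066,-0.045,0,-0.18,0],[0.1,-0.07,0,-0.28,0],[0.135,-0.095,0,-0.37,0],[0.17,-0.12,0,-0.46,0],[0.2,-0.14,0,-0.55,0],[0.235,-0.165,0,-0.65,0],[0.27,-0.19,0,-0.74,0]]]' 20; python3 -c "
from h import *
st(); p=strap(.064,.040,1.105); print(shift([*p,.214],17.3))"
```

```text
clock: 2.55
eef_pos: [0.3874, -0.2286, 0.215]
tcp_rot: [0.843, 0.537, 0.0, 0.0]
contact_force: [0.7, 0.6, 0.8]
finger_gap: 0.0001
2.55 [ 387.4 -228.6  215. ] tooly -25.0 zax [ 0.001 -0.    -1.   ] F [0.7 0.6 0.8] gap 0.0001 q [-0.53 -0.15 -0.06  1.67 -0.    1.47]
(array([0.3291, 0.0406, 0.001 ]), 'turn', np.float64(-0.738))
```

```bash
python3 -m inch '[[[0.042,0.005,0,-0.1,0],[0.084,0.01,0,-0.2,0],[0.126,0.015,0,-0.3,0],[0.168,0.02,0,-0.4,0],[0.21,0.025,0,-0.5,0],[0.252,0.03,0,-0.6,0],[0.294,0.036,0,-0.69,0],[0.329,0.041,0,-0.74,0]]]'; python3 - <<'E'
from h import *
import cv2
st(); p=strap(.064,.040,1.105); print(shift([*p,.050],17.3))
for n in("side","wrist"):
    c=load(n); im=c["img"][:,:,::-1].copy()
    if n=="side":
        im=cv2.resize(im[60:340,180:480],None,fx=2,fy=2)
        e=monitor.get_state()["eef_pos"]
        for dz in(0,-.014,-.027):
            print(dz,proj(c,e+[0,0,dz]))
    cv2.imwrite(f"pics/{n}1.png",im)
E
```

```text
clock: 3.35
eef_pos: [0.5644, 0.0544, 0.2148]
tcp_rot: [0.59, 0.807, 0.0, 0.0]
contact_force: [1.3, -0.8, 0.2]
finger_gap: 0.0001
3.35 [564.4  54.4 214.8] tooly 17.6 zax [ 0.001 -0.    -1.   ] F [ 1.3 -0.8  0.2] gap 0.0001 q [ 0.1   0.13  0.22  1.66 -0.    1.36]
(array([-0.0014, -0.0017,  0.1648]), 'turn', np.float64(0.006))
0 [285.92877932 164.92551655]
-0.014 [285.82041296 170.0356334 ]
-0.027 [285.72219357 174.66726043]
```

View pics/side1.png

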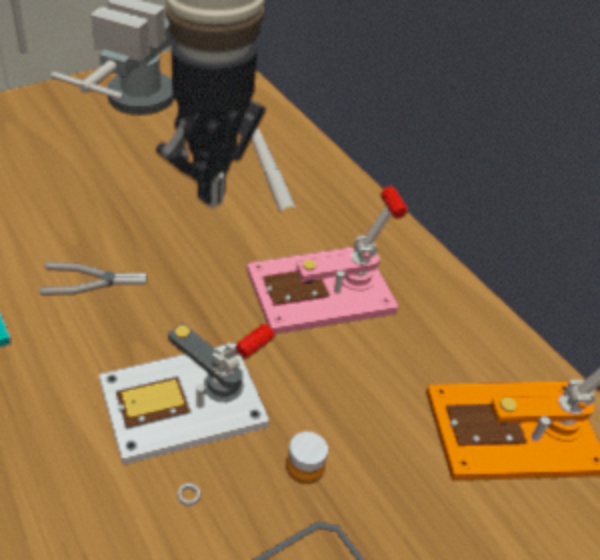

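View pics/wrist1.png

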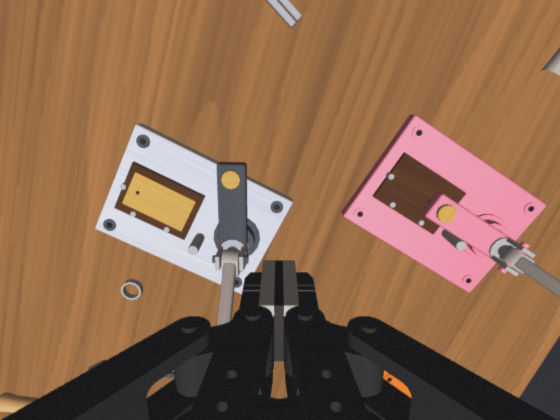

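```bash
python3 - <<'E'
from h import *
import cv2
st()
c=load("side"); im=c["img"][:,:,::-1].copy()
e=monitor.get_state()["eef_pos"]; R=Ro.from_quat(monitor.get_state()["tcp_rot"]).as_matrix()
w=cv2.resize(im[110:200,240:330],None,fx=6.5,fy=6.5,interpolation=cv2.INTER_NEAREST)
for z,col in((0,(0,255,0)),(.014,(0,0,255)),(.0,(0,255,0))):
    for x in(-.011,.011):
        for y in(-.0145,.0145):
            p=(proj(c,e+R@[x,y,z])+.5-[240,110])*6.5; cv2.circle(w,(int(p[0]),int(p[1])),3,col,-1)
cv2.imwrite("pics/side2.png",w)
c=load("wrist"); w=c["img"][:,:,::-1].copy()
for z,col in((0,(0,255,0)),(.014,(0,0,255)),(-.013,(255,0,0))):
    for x in(-.011,.011):
        for y in(-.0145,.0145):
            p=proj(c,e+R@[x,y,z]); cv2.circle(w,(int(p[0]),int(p[1])),2,col,-1)
cv2.imwrite("pics/wrist2.png",cv2.resize(w[200:420,160:400],None,fx=2.5,fy=2.5))
E
```

```text
3.45 [565.   55.5 213.8] tooly 17.7 zax [-0.  0. -1.] F [-0.2 -0.4 -0.2] gap 0.0 q [0.1  0.13 0.22 1.66 0.   1.36]
```

View pics/side2.png

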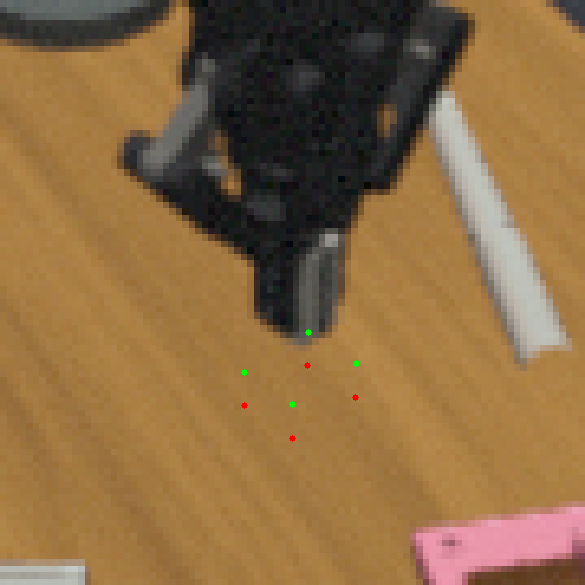

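View pics/wrist2.png

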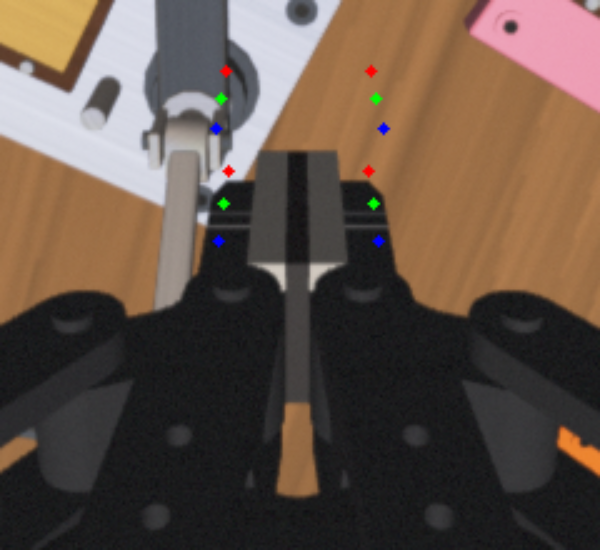

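```bash
python3 - <<'E'
from h import *
st(); S=load("side");W=load("wrist");s=monitor.get_state();e=s["eef_pos"]
R=Ro.from_quat(s["tcp_rot"]).as_matrix()
print("cam in tool",R.T@(-np.array(W["R"]).T@W["t"]-e))
print("boss in wrist",proj(W,np.array([*strap(.070,0,1.105),.057])),"stop",proj(W,np.array([.5075,-.0322,.05])))
b=tri(S,(286.2,160.5),W,(278.8,264)); print("tip tri",b, R.T@(b-e), proj(S,b),proj(W,b))
T=load("top"); import cv2
im=T["img"][:,:,::-1]; p=proj(T,e+R@[0,0,.014]);print(p)
cv2.imwrite("pics/top2.png",cv2.resize(im[130:290,180:360],None,fx=4,fy=4))
E
```

```text
3.55 [563.5  52.8 214.5] tooly 17.5 zax [-0.001 -0.001 -1.   ] F [-0.  -0.2  0.3] gap 0.0 q [ 0.09  0.13  0.22  1.66 -0.    1.36]
cam in tool [ 0.07771102 -0.00031746 -0.15885901]
boss in wrist [233.48186293 174.78731797] stop [196.56931056 245.43657579]
tip tri [0.56350355 0.05566279 0.22722384] [ 0.00374093  0.00148113 -0.0120864 ] [285.2896271  160.80664749] [282.45683021 266.66572798]
[263.47990199 199.69499831]
```

View pics/top2.png

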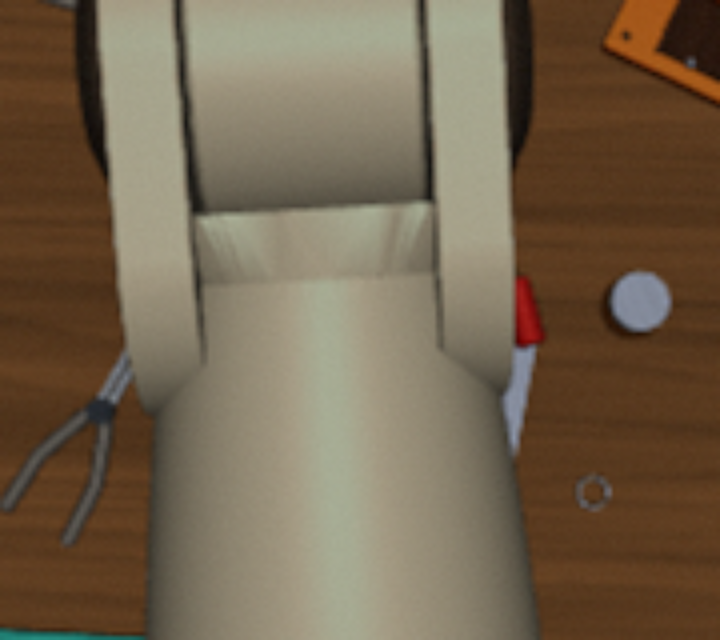

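```bash
python3 -m inch '[[[0,0,0.02,0,0],[0,0,0.045,0,0],[0,0,0.07,0,0],[0,0,0.095,0,0],[0,0,0.12,0,0],[0,0,0.14,0,0],[0,0,0.155,0,0],[0,0,0.165,0,0]]]'; python3 - <<'E'
from h import *
import cv2
st()
S=load("side");s=monitor.get_state();e=s["eef_pos"];R=Ro.from_quat(s["tcp_rot"]).as_matrix()
w=cv2.resize(S["img"][160:300,220:340,::-1],None,fx=4.5,fy=4.5,interpolation=2)
for z,col in((0,(0,255,0)),(.014,(0,0,255)),(-.013,(255,0,0))):
    for x in(-.011,.011):
        for y in(-.0145,.0145):
            p=(proj(S,e+R@[x,y,z])+.5-[220,160])*4.5; cv2.circle(w,(int(p[0]),int(p[1])),2,col,-1)
cv2.imwrite("pics/side3.png",w)
W=load("wrist"); cv2.imwrite("pics/wrist3.png",W["img"][:,:,::-1])
E
```

```text
clock: 4.5
eef_pos: [0.5629, 0.0506, 0.0496]
tcp_rot: [0.593, 0.805, -0.0, 0.0]
contact_force: [-0.2, 0.5, 0.4]
finger_gap: -0.0003
4.5 [562.9  50.6  49.6] tooly 17.2 zax [ 0.    -0.001 -1.   ] F [-0.2  0.5  0.4] gap -0.0003 q [ 0.09  0.12 -0.1   1.34 -0.    1.36]
```

View pics/side3.png

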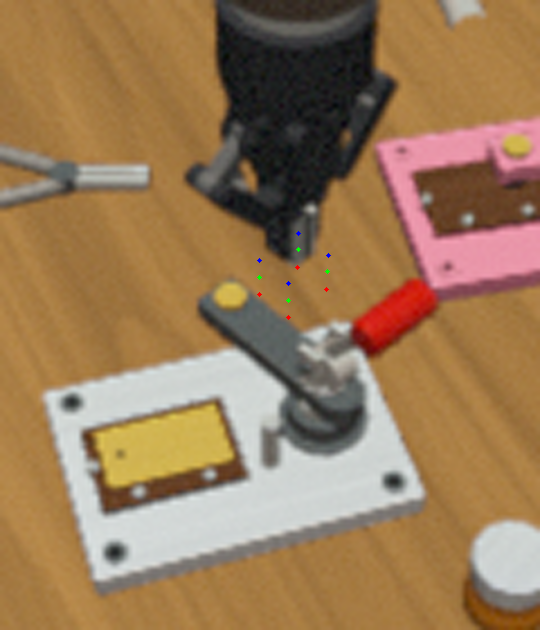

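View pics/wrist3.png

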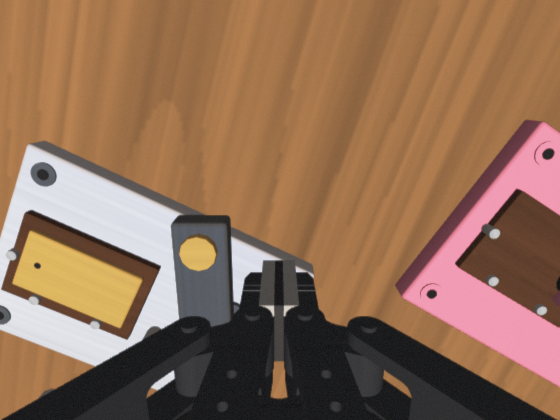

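The picture shows the tip nearer TCP height than the stated 14 mm ahead. I'll nudge 18 mm along tool -y, where contact would be at about 12 mm, and see whether the strap moves.

```bash
python3 -m inch '[[[0,-0.003,0.002,0,0],[0,-0.006,0.002,0,0],[0,-0.009,0.002,0,0],[0,-0.012,0.002,0,0],[0,-0.014,0.002,0,0],[0,-0.016,0.002,0,0],[0,-0.018,0.002,0,0],[0,-0.018,0.002,0,0]]]'; python3 - <<'E'
from h import *
import cv2
st()
S=load("side")
cv2.imwrite("pics/side4.png",cv2.resize(S["img"][160:300,220:340,::-1],None,fx=4.2,fy=4.2,interpolation=2))
W=load("wrist"); cv2.imwrite("pics/wrist4.png",W["img"][:,:,::-1]);st()
E
```

```text
clock: 5.4
eef_pos: [0.5454, 0.0455, 0.0475]
tcp_rot: [0.593, 0.805, -0.0, -0.0]
contact_force: [0.0, 0.6, 0.4]
finger_gap: 0.0
5.4 [545.4  45.5  47.5] tooly 17.3 zax [-0.    -0.001 -1.   ] F [0.  0.6 0.4] gap 0.0 q [ 0.08  0.08 -0.15  1.34 -0.    1.35]
5.5 [545.5  45.5  47.4] tooly 17.3 zax [-0.    -0.001 -1.   ] F [-0.2  0.7 -0.7] gap -0.0002 q [ 0.08  0.08 -0.15  1.34 -0.    1.35]
```

View pics/side4.png

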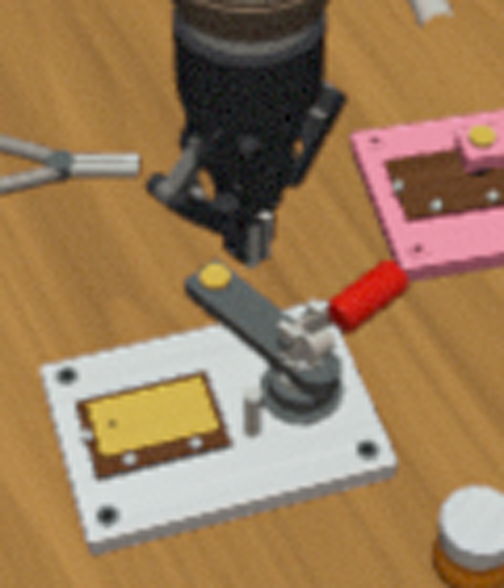

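View pics/wrist4.png

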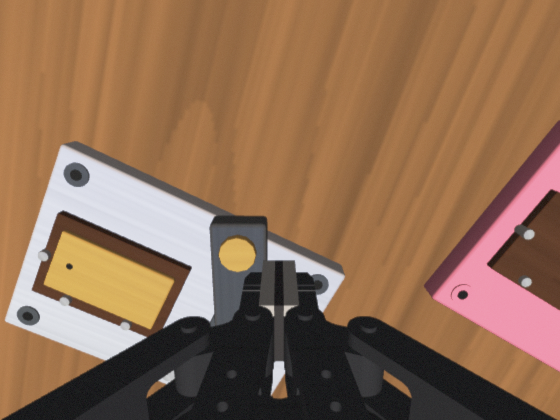

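```bash
python3 - <<'E'
from h import *
S=load("side");W=load("wrist");s=monitor.get_state();e=s["eef_pos"];R=Ro.from_quat(s["tcp_rot"]).as_matrix()
for z in(.03,.04,.05,.06,.07):
    for x in (0,.011):
        X=e+R@[x,0,0]; X[2]=z; print(z,x,np.round(proj(S,X),1),np.round(proj(W,X),1))
E
```

```text
0.03 0 [279.4 229.3] [279.5 246.3]
0.03 0.011 [276.2 226.9] [279.5 226.4]
0.04 0 [279.4 226.6] [279.6 254.4]
0.04 0.011 [276.2 224.1] [279.6 233.7]
0.05 0 [279.4 223.8] [279.6 263.5]
0.05 0.011 [276.2 221.3] [279.6 241.8]
0.06 0 [279.4 221. ] [279.7 273.7]
0.06 0.011 [276.2 218.5] [279.7 250.8]
0.07 0 [279.4 218.2] [279.7 285.1]
0.07 0.011 [276.2 215.7] [279.8 261. ]
```

```bash
python3 - <<'E'
import cv2
a=cv2.imread("pics/wrist4.png")[200:420,170:390]; cv2.imwrite("pics/w4c.png",cv2.resize(a,None,fx=2.7,fy=2.7,interpolation=2))
E
```

```text
(no output)
```

View pics/w4c.png

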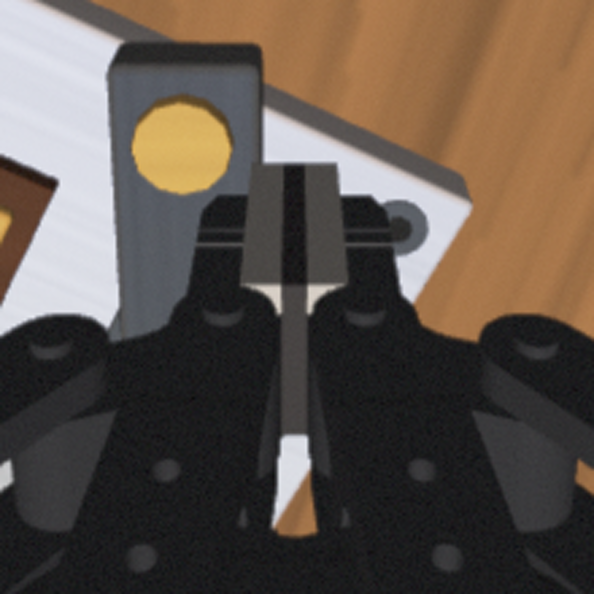

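The strap hasn't moved and there's no force. All three cues (side row 222, wrist row 260, finger width) put the shut tips about 16 mm behind the TCP, at z≈0.065. I'll back off, lower slowly and watch the force.

```bash
python3 -m inch '[[[0.002,0.006,0,0,0],[0.003,0.011,0,0,0],[0.003,0.011,0.004,0,0],[0.003,0.011,0.008,0,0],[0.003,0.011,0.012,0,0],[0.003,0.011,0.016,0,0],[0.003,0.011,0.02,0,0],[0.003,0.011,0.022,0,0]]]'; python3 - <<'E'
from h import *
import cv2
st()
S=load("side")
cv2.imwrite("pics/side5.png",cv2.resize(S["img"][160:300,220:340,::-1],None,fx=4.2,fy=4.2,interpolation=2))
W=load("wrist"); cv2.imwrite("pics/wrist5.png",W["img"][:,:,::-1]);st()
E
```

```text
clock: 6.4
eef_pos: [0.5549, 0.0516, 0.0248]
tcp_rot: [0.593, 0.805, -0.001, -0.0]
contact_force: [-0.3, -0.1, -0.3]
finger_gap: 0.0001
6.4 [554.9  51.6  24.8] tooly 17.3 zax [-0.001 -0.001 -1.   ] F [-0.3 -0.1 -0.3] gap 0.0001 q [ 0.09  0.12 -0.16  1.3  -0.    1.36]
6.5 [554.9  51.6  25. ] tooly 17.3 zax [-0.001 -0.001 -1.   ] F [-0.3 -0.2 -0.2] gap 0.0001 q [ 0.09  0.12 -0.16  1.3  -0.    1.36]
```

View pics/side5.png

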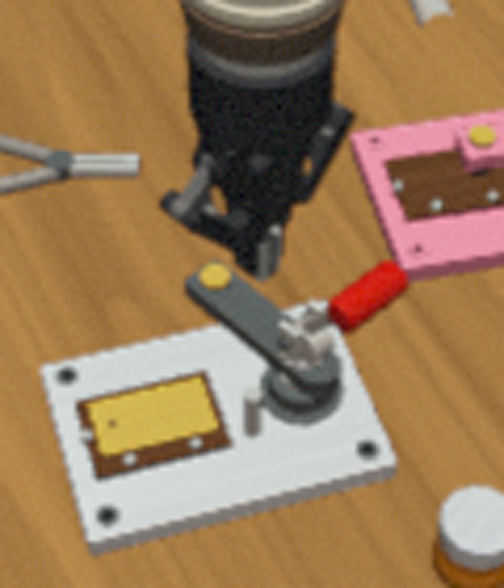

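View pics/wrist5.png

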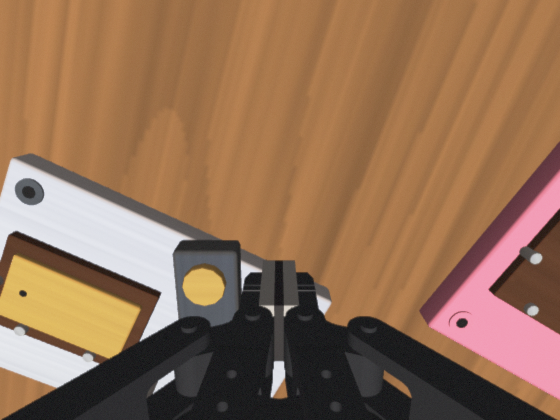

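```bash
python3 -m inch '[[[0,0,0.002,0,0],[0,0,0.004,0,0],[0,-0.003,0.004,0,0],[0,-0.006,0.004,0,0],[0,-0.009,0.004,0,0],[0,-0.012,0.004,0,0],[0,-0.012,0.004,0,0]]]'; python3 - <<'E'
from h import *
import cv2
st()
S=load("side")
cv2.imwrite("pics/side6.png",cv2.resize(S["img"][160:300,220:340,::-1],None,fx=4.2,fy=4.2,interpolation=2))
e=monitor.get_state()["eef_pos"][:2]-STUD
a=np.pi+YAW-1.105;print("r,n",e@unit(a),e@unit(a-np.pi/2))
E
```

```text
clock: 7.2
eef_pos: [0.5432, 0.048, 0.0213]
tcp_rot: [0.593, 0.805, -0.0, -0.0]
contact_force: [1.5, 1.4, 0.2]
finger_gap: -0.0001
7.2 [543.2  48.   21.3] tooly 17.3 zax [-0.001 -0.001 -1.   ] F [1.5 1.4 0.2] gap -0.0001 q [ 0.09  0.09 -0.2   1.29 -0.    1.36]
r,n 0.06558704402896048 0.019605338667576643
```

View pics/side6.png

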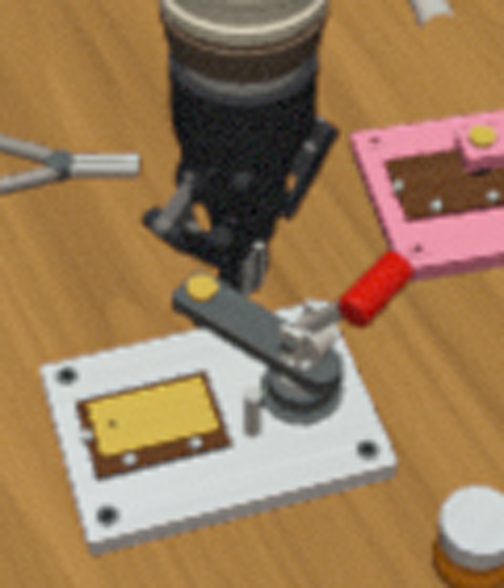

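The strap is moving now: the boss went from crop (214,275) to (203,287). Next I'll measure the swing angle and plan the arc.

```bash
cat > arc.py <<'E'
from h import *
import sys
# rows in tool axes for rigid rotation about stud by given degrees (ccw)
s=monitor.get_state();R=Ro.from_quat(s["tcp_rot"]).as_matrix();e=s["eef_pos"]
e=e.copy()
for d in map(float,sys.argv[1].split(",")):
    q=np.radians(d);M=np.array([[np.cos(q),-np.sin(q)],[np.sin(q),np.cos(q)]])
    dp=np.array([*(STUD+M@(e[:2]-STUD)-e[:2]),0]); print(d,np.round(R.T@dp,4),"turn",round(-q,3))
E
python3 - <<'E'
from h import *
S=load("side");b=onz(S,(220+(203-1.6)/4.2,160+(287-1.6)/4.2),.057);v=b[:2]-STUD
print(b,np.linalg.norm(v),"swing",np.pi+YAW-np.arctan2(v[1],v[0]))
E
python3 arc.py 3,6,9,12,15,18,21,24
```

```text
[0.51329368 0.04045849 0.057     ] 0.068300566160949 swing 0.9388045556732032
3.0 [ 0.0009 -0.0035  0.    ] turn -0.052
6.0 [ 0.0017 -0.007   0.    ] turn -0.105
9.0 [ 0.0023 -0.0105  0.    ] turn -0.157
12.0 [ 0.0026 -0.0141  0.    ] turn -0.209
15.0 [ 0.0028 -0.0176  0.    ] turn -0.262
18.0 [ 0.0029 -0.0212  0.    ] turn -0.314
21.0 [ 0.0027 -0.0248  0.    ] turn -0.367
24.0 [ 0.0023 -0.0284  0.    ] turn -0.419
```

```bash
python3 -m inch '[[[0.001,-0.0035,0,-0.06,0],[0.0017,-0.007,0,-0.12,0],[0.0023,-0.0105,0,-0.18,0],[0.0026,-0.014,0,-0.24,0],[0.0028,-0.0176,0,-0.3,0],[0.0029,-0.0212,0,-0.36,0],[0.0027,-0.0248,0,-0.42,0],[0.0023,-0.0284,0,-0.48,0]]]'; python3 -c "
from h import *
import cv2
st()
S=load('side')
cv2.imwrite('pics/side7.png',cv2.resize(S['img'][160:300,220:340,::-1],None,fx=4.2,fy=4.2,interpolation=2))"; python3 arc.py 3,6,9,12,15,18,21,24,27
```

```text
clock: 8.1
eef_pos: [0.5156, 0.0417, 0.0213]
tcp_rot: [0.383, 0.924, -0.001, -0.0]
contact_force: [1.6, 1.7, 0.4]
finger_gap: -0.0001
8.1 [515.6  41.7  21.3] tooly 44.9 zax [-0.001 -0.001 -1.   ] F [1.6 1.7 0.4] gap -0.0001 q [ 0.08  0.02 -0.26  1.28 -0.    0.87]
3.0 [ 0.0011 -0.0034  0.    ] turn -0.052
6.0 [ 0.0021 -0.0068  0.    ] turn -0.105
9.0 [ 0.0029 -0.0103  0.    ] turn -0.157
12.0 [ 0.0035 -0.0139  0.    ] turn -0.209
15.0 [ 0.0039 -0.0174  0.    ] turn -0.262
18.0 [ 0.0041 -0.021   0.    ] turn -0.314
21.0 [ 0.0041 -0.0246  0.    ] turn -0.367
24.0 [ 0.004  -0.0282  0.    ] turn -0.419
27.0 [ 0.0036 -0.0317  0.0001] turn -0.471
```

View pics/side7.png

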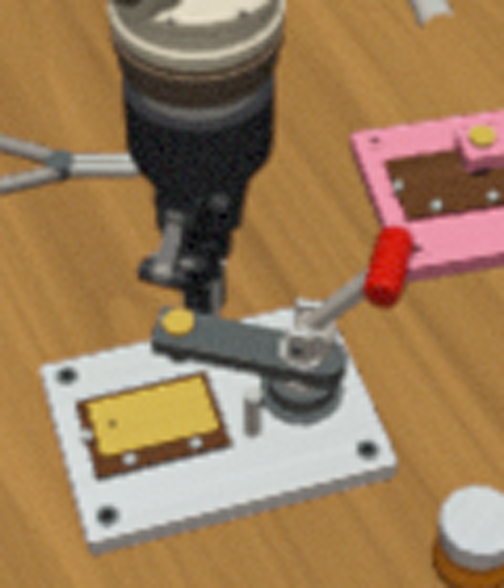

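```bash
python3 - <<'E'
from h import *
S=load("side");b=onz(S,(220+(178-1.6)/4.2,160+(321-1.6)/4.2),.057);v=b[:2]-STUD
sw=np.pi+YAW-np.arctan2(v[1],v[0]);print(b,np.linalg.norm(v),"swing",sw,np.degrees(sw))
E
python3 -m inch '[[[0.001,-0.0034,0,-0.055,0],[0.002,-0.0068,0,-0.11,0],[0.003,-0.0103,0,-0.165,0],[0.0035,-0.0139,0,-0.22,0],[0.0039,-0.0174,0,-0.275,0],[0.004,-0.021,0,-0.33,0]]]'; python3 -c "
from h import *
import cv2
st()
S=load('side')
cv2.imwrite('pics/side8.png',cv2.resize(S['img'][160:300,220:340,::-1],None,fx=4.2,fy=4.2,interpolation=2))"; python3 arc.py 1,2,3,4,5,6,7,8,9,10,12
```

```text
[0.4906639 0.0244448 0.057    ] 0.06982443915196711 swing 0.5352400951715786 30.666998479511964
clock: 8.8
eef_pos: [0.4978, 0.0295, 0.0213]
tcp_rot: [0.227, 0.974, -0.001, -0.0]
contact_force: [1.2, 0.9, -0.8]
finger_gap: 0.0003
8.8 [497.8  29.5  21.3] tooly 63.7 zax [-0.001 -0.001 -1.   ] F [ 1.2  0.9 -0.8] gap 0.0003 q [ 0.06 -0.02 -0.31  1.28 -0.    0.52]
1.0 [ 0.0004 -0.0011  0.    ] turn -0.017
2.0 [ 0.0008 -0.0022  0.    ] turn -0.035
3.0 [ 0.0012 -0.0034  0.    ] turn -0.052
4.0 [ 0.0015 -0.0045  0.    ] turn -0.07
5.0 [ 0.0019 -0.0056  0.    ] turn -0.087
6.0 [ 0.0022 -0.0068  0.    ] turn -0.105
7.0 [ 0.0025 -0.0079  0.    ] turn -0.122
8.0 [ 0.0027 -0.0091  0.    ] turn -0.14
9.0 [ 0.003  -0.0103  0.    ] turn -0.157
10.0 [ 0.0032 -0.0114  0.    ] turn -0.175
12.0 [ 0.0036 -0.0138  0.    ] turn -0.209
```

View pics/side8.png

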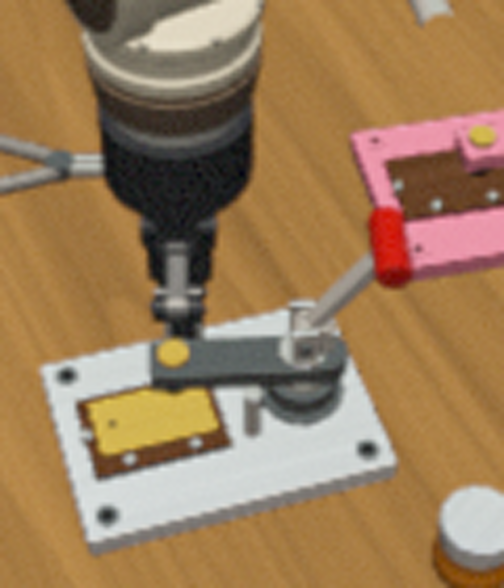

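```bash
python3 -m inch '[[[0.0006,-0.002,0,-0.035,0],[0.0012,-0.004,0,-0.06,0],[0.0018,-0.006,0,-0.09,0],[0.0024,-0.008,0,-0.12,0],[0.003,-0.01,0,-0.15,0],[0.003,-0.011,0,-0.17,0]]]'; python3 -c "
from h import *
import cv2
st()
S=load('side')
cv2.imwrite('pics/side9.png',cv2.resize(S['img'][190:280,220:320,::-1],None,fx=6,fy=6,interpolation=2))"; python3 arc.py 1,2,3,4,5
```

```text
clock: 9.45
eef_pos: [0.4899, 0.0206, 0.0214]
tcp_rot: [0.142, 0.99, -0.001, -0.0]
contact_force: [-0.1, 1.4, -0.5]
finger_gap: 0.0002
9.45 [489.9  20.6  21.4] tooly 73.6 zax [-0.001 -0.001 -1.   ] F [-0.1  1.4 -0.5] gap 0.0002 q [ 0.04 -0.04 -0.33  1.28 -0.    0.33]
1.0 [ 0.0004 -0.0011  0.    ] turn -0.017
2.0 [ 0.0008 -0.0022  0.    ] turn -0.035
3.0 [ 0.0012 -0.0034  0.    ] turn -0.052
4.0 [ 0.0015 -0.0045  0.    ] turn -0.07
5.0 [ 0.0019 -0.0056  0.    ] turn -0.087
```

View pics/side9.png

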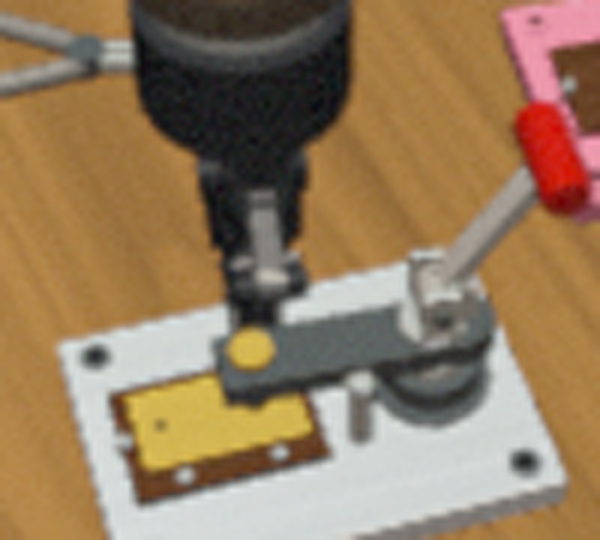

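```bash
python3 -m inch '[[[0.0004,-0.001,0,-0.015,0],[0.0008,-0.002,0,-0.03,0],[0.001,-0.003,0,-0.04,0]]]'; python3 -c "
from h import *
S=load('side');b=onz(S,(220+(251-2.5)/6,190+(348-2.5)/6),.057);v=b[:2]-STUD
print('swing before',np.pi+YAW-np.arctan2(v[1],v[0]))"
python3 -m inch '[[[0,-0.001,0,-0.01,0],[0,-0.001,0,-0.01,0]]]'
```

```text
clock: 9.8
eef_pos: [0.4881, 0.0179, 0.0213]
tcp_rot: [0.122, 0.993, -0.001, -0.001]
contact_force: [1.5, 2.0, -0.4]
finger_gap: 0.0
swing before 0.056262515983962036
clock: 10.05
eef_pos: [0.4876, 0.017, 0.0214]
tcp_rot: [0.116, 0.993, -0.001, -0.001]
contact_force: [1.0, 3.9, -0.7]
finger_gap: -0.0
```

```bash
python3 -m inch '[[[0,-0.001,0,0,0],[0,-0.001,0,0,0]]]';python3 -c "
from h import *
import cv2
st()
S=load('side')
cv2.imwrite('pics/side10.png',cv2.resize(S['img'][190:280,220:320,::-1],None,fx=6,fy=6,interpolation=2))"
```

```text
clock: 10.25
eef_pos: [0.4876, 0.0167, 0.0214]
tcp_rot: [0.116, 0.993, 0.0, -0.001]
contact_force: [1.7, 7.6, -0.7]
finger_gap: 0.0001
10.25 [487.6  16.7  21.4] tooly 76.7 zax [-0.001  0.001 -1.   ] F [ 1.7  7.6 -0.7] gap 0.0001 q [ 0.03 -0.05 -0.33  1.28  0.    0.27]
```

View pics/side10.png

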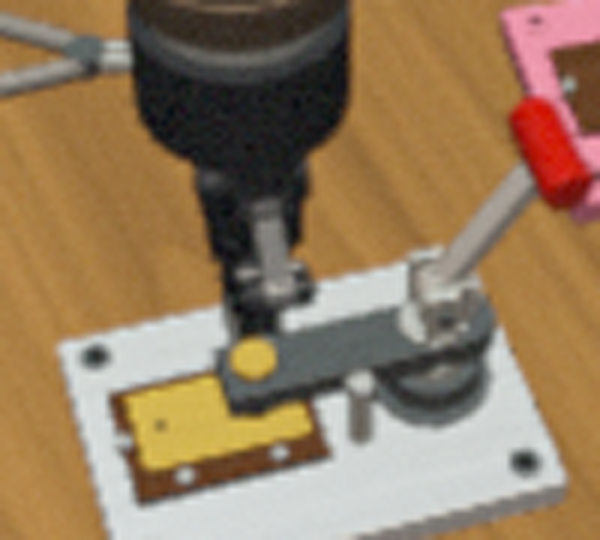

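At the stop: the force rose to 7.6 N and the strap is seated on the pin at crop (360,390). I'll back the finger off and lift.

```bash
python3 -m inch '[[[0,0.008,0,0,0],[0,0.02,0,0,0],[0,0.025,-0.02,0,0],[0,0.025,-0.05,-0.02,0],[0,0.025,-0.09,-0.05,0],[0,0.025,-0.13,-0.068,0],[0,0.025,-0.15,-0.068,0],[0,0.025,-0.15,-0.068,0]]]'; python3 - <<'E'
from h import *
import cv2
st()
S=load("side");T=load("top");W=load("wrist")
cv2.imwrite('pics/side11.png',cv2.resize(S['img'][170:290,220:380,::-1],None,fx=4.5,fy=4.5,interpolation=2))
cv2.imwrite('pics/top11.png',cv2.resize(T['img'][170:290,220:380,::-1],None,fx=4.5,fy=4.5,interpolation=2))
cv2.imwrite('pics/wrist11.png',W['img'][:,:,::-1])
for n in("side","top","wrist"): print(n,[(d["location"],round(d["confidence"],2)) for d in cams.search_frame(n,"lever_grip")])
E
```

```text
clock: 11.1
eef_pos: [0.4949, 0.0415, 0.1747]
tcp_rot: [0.082, 0.997, 0.0, 0.002]
contact_force: [1.1, 0.2, -0.4]
finger_gap: 0.0001
11.1 [494.9  41.5 174.7] tooly 80.6 zax [ 0.004  0.001 -1.   ] F [ 1.1  0.2 -0.4] gap 0.0001 q [ 0.08 -0.06 -0.05  1.58  0.    0.25]
side [([490.7, 243.2], 0.86), ([305.2, 219.8], 0.84), ([167.6, 183.0], 0.66), ([372.8, 167.9], 0.54)]
top [([265.7, 107.3], 0.76), ([190.2, 298.5], 0.48), ([382.0, 83.7], 0.47)]
wrist [([211.0, 292.6], 0.55)]
```

View pics/side11.png

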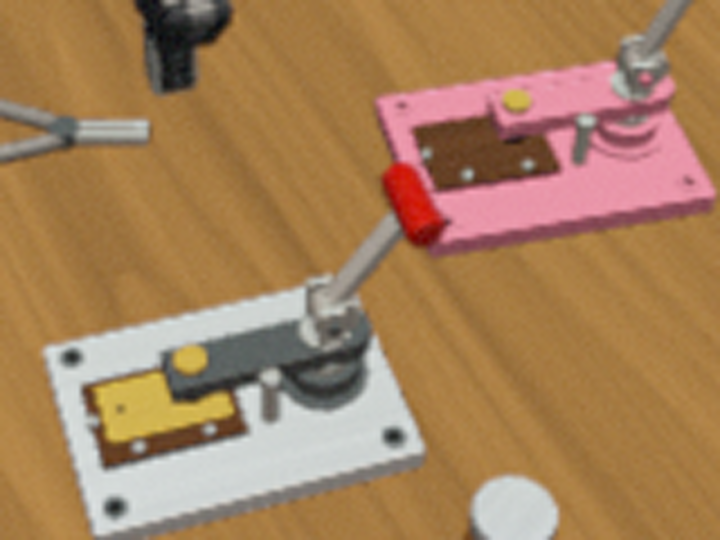

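View pics/top11.png

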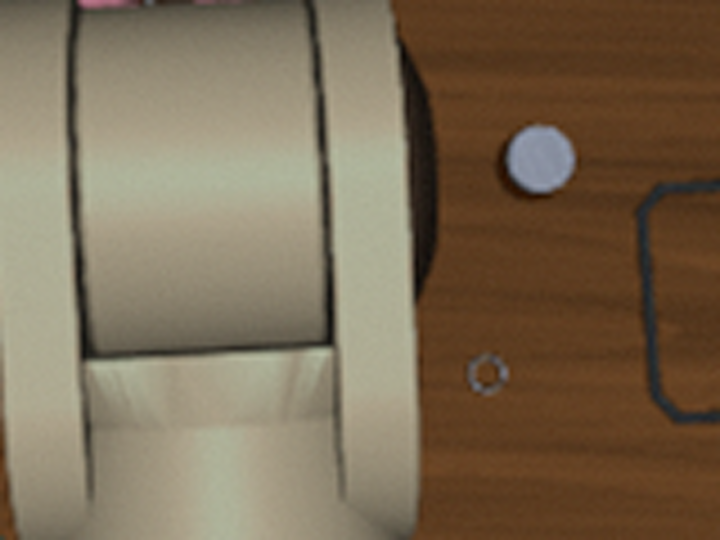

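View pics/wrist11.png

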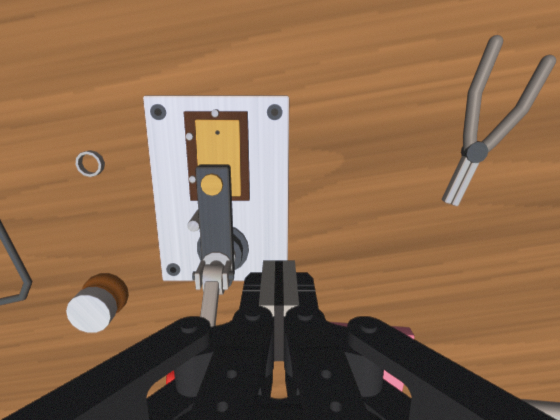

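```bash
python3 - <<'E'
from h import *
S=load("side")
p=lambda u,v:(220+(u-1.75)/4.5,170+(v-1.75)/4.5)
o,d=ray(S,p(412,204)); u=unit(YAW); n=np.array([-u[1],u[0]])
k=((STUD-o[:2])@n)/(d[:2]@n); X=o+k*d; r=(X[:2]-STUD)@u
print("grip",X,"r",r,"len",np.hypot(r,X[2]-.07),"elev",np.arctan2(X[2]-.07,r))
s=monitor.get_state();e=s["eef_pos"];R=Ro.from_quat(s["tcp_rot"]).as_matrix()
print(p(173,89))
for z in(-.02,-.015,-.01,0,.014):print(z,proj(S,e+R@[0,0,z]),proj(S,e+R@[.011,-.0145,z]),proj(S,e+R@[-.011,-.0145,z]))
g=STUD+.0385*u
print(shift([*(STUD+.042*u),.174],80.6))
E
```

```text
grip [ 0.58452139 -0.02719172  0.1327224 ] r 0.04097154474977626 len 0.07491840237474143 elev 0.9921606115343155
(258.05555555555554, 189.38888888888889)
-0.02 [257.82410613 188.6163426 ] [254.4165406  194.38785692] [264.88381211 192.22329405]
-0.015 [257.90651009 190.38544542] [254.51611886 196.15681859] [264.93417836 193.99199661]
-0.01 [257.98815884 192.13833485] [254.61477074 197.90932343] [264.98407876 195.74434027]
0 [258.14923184 195.596357  ] [254.80934656 201.36587275] [265.08250765 199.20085036]
0.014 [258.36988079 200.33339493] [255.07580341 206.09935523] [265.21731565 203.93487927]
(array([-0.1024, -0.0522, -0.004 ]), 'turn', np.float64(-0.0))
```

```bash
python3 -m inch '[[[-0.025,-0.013,0,0,0],[-0.05,-0.026,0,0,0],[-0.075,-0.039,0,0,0],[-0.1,-0.052,0,0,0],[-0.1,-0.052,0.01,0,0],[-0.1,-0.052,0.02,0,0],[-0.1,-0.052,0.025,0,0],[-0.1,-0.052,0.025,0,0]]]'; python3 - <<'E'
from h import *
import cv2
st()
S=load("side");W=load("wrist")
cv2.imwrite('pics/side12.png',cv2.resize(S['img'][130:260,240:380,::-1],None,fx=4.5,fy=4.5,interpolation=2))
cv2.imwrite('pics/wrist12.png',W['img'][:,:,::-1])
u=unit(YAW);e=monitor.get_state()["eef_pos"][:2]-STUD;print("r,off",e@u,e@[-u[1],u[0]])
E
```

```text
clock: 12.25
eef_pos: [0.5819, -0.0261, 0.1439]
tcp_rot: [0.082, 0.997, 0.0, -0.002]
contact_force: [-0.6, 0.3, -0.3]
finger_gap: -0.0002
12.25 [581.9 -26.1 143.9] tooly 80.6 zax [-0.005  0.001 -1.   ] F [-0.6  0.3 -0.3] gap -0.0002 q [-0.05  0.16  0.11  1.53  0.    0.12]
r,off 0.03898119389873538 0.0006669297971104234
```

View pics/side12.png

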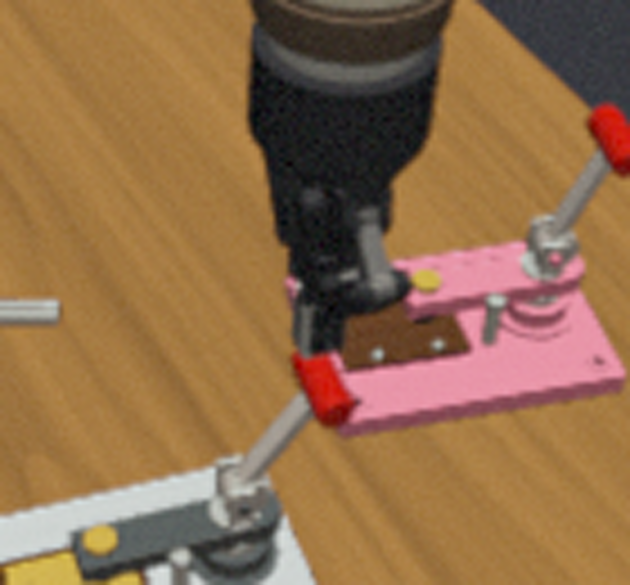

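View pics/wrist12.png

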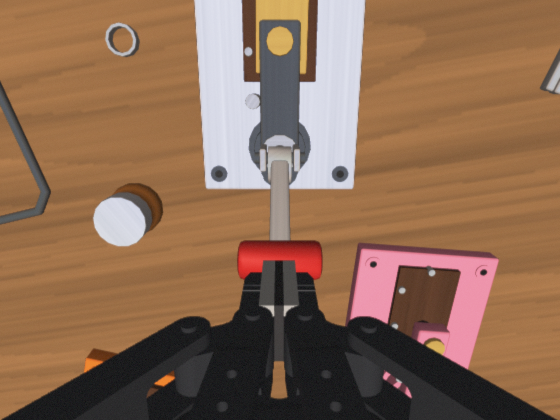

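```bash
python3 -m inch '[[[0,0,0.004,0,0],[0,0,0.008,0,0],[0,0,0.011,0,0],[0,0,0.011,0,0]]]'; python3 -m inch '[[[0,0,0.002,0,0],[0,0,0.004,0,0],[0,0,0.004,0,0]]]';python3 -m inch '[[[0,0,0.002,0,0],[0,0,0.003,0,0],[0,0,0.003,0,0]]]'
```

```text
clock: 12.75
eef_pos: [0.5823, -0.0261, 0.1337]
tcp_rot: [0.082, 0.997, 0.0, -0.002]
contact_force: [-0.7, -0.6, 0.8]
finger_gap: -0.0003
clock: 13.05
eef_pos: [0.5822, -0.0262, 0.1293]
tcp_rot: [0.082, 0.997, 0.0, -0.002]
contact_force: [-0.1, 0.2, 0.1]
finger_gap: -0.0001
clock: 13.35
eef_pos: [0.5821, -0.0262, 0.1261]
tcp_rot: [0.082, 0.997, 0.0, -0.002]
contact_force: [-0.1, -0.3, 0.9]
finger_gap: -0.0002
```

```bash
python3 -m inch '[[[0,0,0.002,0,0],[0,0,0.003,0,0],[0,0,0.003,0,0]]]';python3 -m inch '[[[0,0,0.002,0,0],[0,0,0.003,0,0],[0,0,0.003,0,0]]]'; python3 - <<'E'
from h import *
import cv2
st()
S=load("side")
cv2.imwrite('pics/side13.png',cv2.resize(S['img'][130:260,240:380,::-1],None,fx=4.5,fy=4.5,interpolation=2))
E
```

```text
clock: 13.65
eef_pos: [0.5835, -0.0264, 0.1247]
tcp_rot: [0.082, 0.997, 0.0, -0.0]
contact_force: [4.3, -0.4, 6.1]
finger_gap: -0.0004
clock: 13.95
eef_pos: [0.5852, -0.0266, 0.1235]
tcp_rot: [0.082, 0.997, -0.0, 0.002]
contact_force: [3.8, -1.6, 8.0]
finger_gap: 0.0002
13.95 [585.2 -26.6 123.5] tooly 80.6 zax [ 0.005 -0.    -1.   ] F [ 3.8 -1.6  8. ] gap 0.0002 q [-0.05  0.15  0.07  1.49 -0.    0.12]
```

View pics/side13.png

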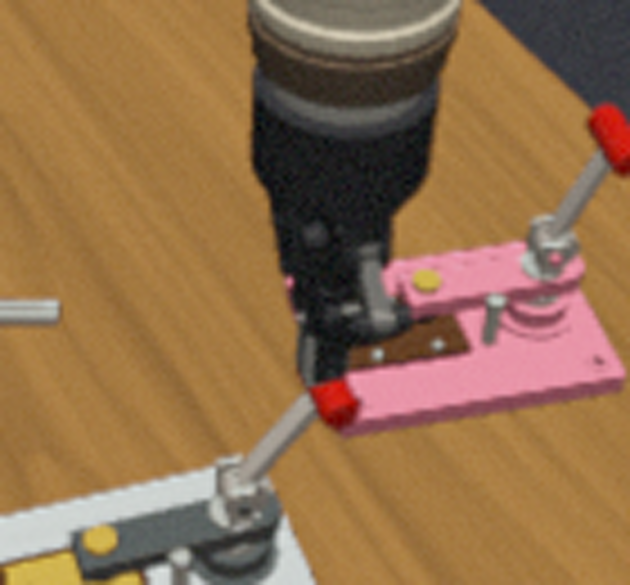

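Contact came at TCP z≈0.1255, so the tip is 17 mm behind the TCP. The force (4, 0, 6-8 N) is the grip dragging the finger outward, so now I follow the arc.

```bash
python3 -m inch '[[[-0.004,0,0.0035,0,0],[-0.007,0,0.006,0,0],[-0.01,0,0.0085,0,0],[-0.0125,0,0.011,0,0],[-0.015,0,0.014,0,0],[-0.0175,0,0.017,0,0],[-0.0195,0,0.02,0,0],[-0.0215,0,0.023,0,0]]]'; python3 - <<'E'
from h import *
import cv2
st()
S=load("side");W=load("wrist")
cv2.imwrite('pics/side14.png',cv2.resize(S['img'][130:260,240:380,::-1],None,fx=4.5,fy=4.5,interpolation=2))
cv2.imwrite('pics/wrist14.png',W['img'][:,:,::-1])
u=unit(YAW);e=monitor.get_state()["eef_pos"][:2]-STUD;print("r,off",e@u,e@[-u[1],u[0]])
E
```

```text
clock: 14.8
eef_pos: [0.6081, -0.0303, 0.1014]
tcp_rot: [0.082, 0.997, -0.0, 0.004]
contact_force: [3.0, -0.8, 5.5]
finger_gap: 0.0
14.8 [608.1 -30.3 101.4] tooly 80.6 zax [ 0.008 -0.001 -1.   ] F [ 3.  -0.8  5.5] gap 0.0 q [-0.05  0.21  0.09  1.45 -0.    0.11]
r,off 0.06411046006598854 0.0007010983999423766
```

View pics/side14.png

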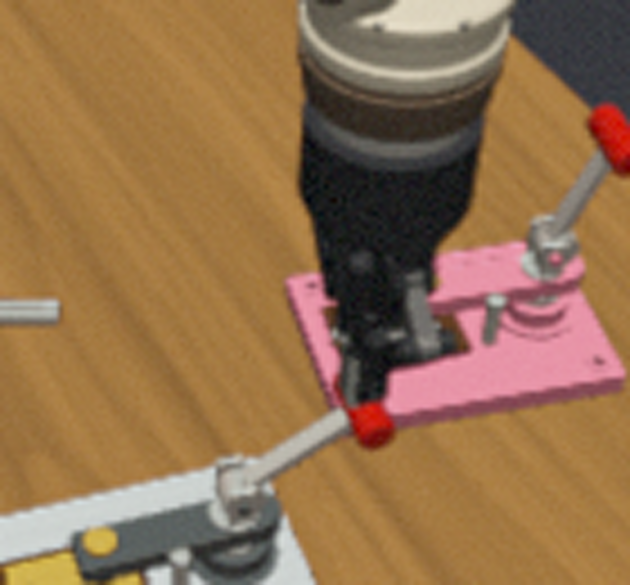

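View pics/wrist14.png

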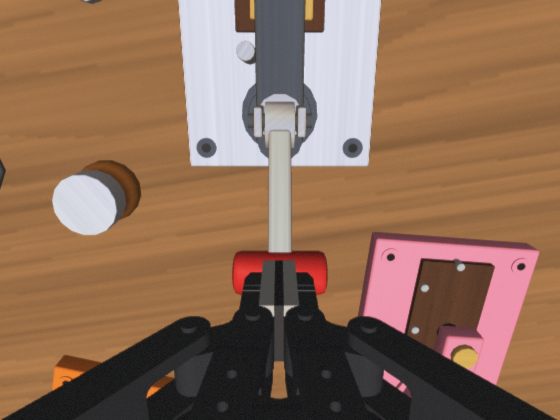

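```bash
python3 -m inch '[[[-0.003,0,0.0045,0,0],[-0.005,0,0.008,0,0],[-0.0065,0,0.0115,0,0],[-0.0075,0,0.015,0,0],[-0.009,0,0.0185,0,0],[-0.01,0,0.022,0,0],[-0.0105,0,0.0255,0,0],[-0.011,0,0.029,0,0]]]'; python3 - <<'E'
from h import *
st()
u=unit(YAW);e=monitor.get_state()["eef_pos"][:2]-STUD;print("r,off",e@u,e@[-u[1],u[0]])
E
```

```text
clock: 15.7
eef_pos: [0.6184, -0.0321, 0.0714]
tcp_rot: [0.082, 0.997, -0.0, 0.003]
contact_force: [1.4, -0.3, 2.5]
finger_gap: 0.0001
15.7 [618.4 -32.1  71.4] tooly 80.6 zax [ 0.006 -0.001 -1.   ] F [ 1.4 -0.3  2.5] gap 0.0001 q [-0.05  0.24  0.07  1.4  -0.    0.11]
r,off 0.07522329959280805 0.0007032906693216046
```

```bash
python3 -m inch '[[[0,0,0.001,0,0],[0,0,0.002,0,0],[0,0,0.003,0,0],[0,0,0.003,0,0]]]'; python3 -m inch '[[[0,0,0.0015,0,0],[0,0,0.003,0,0],[0,0,0.003,0,0]]]'
```

```text
clock: 16.1
eef_pos: [0.6184, -0.0321, 0.0695]
tcp_rot: [0.082, 0.997, -0.0, 0.003]
contact_force: [-0.7, 0.5, 9.1]
finger_gap: 0.0005
clock: 16.4
eef_pos: [0.6187, -0.0321, 0.0691]
tcp_rot: [0.082, 0.997, 0.0, 0.005]
contact_force: [-4.3, -0.2, 18.4]
finger_gap: -0.0003
```

The end stop is reached: 18 N for only 0.4 mm of travel. I'll lift straight off and check.

```bash
python3 -m inch '[[[0,0,-0.004,0,0],[0,0,-0.015,0,0],[0,0,-0.04,0,0],[0,0,-0.08,0,0],[0,0,-0.12,0,0],[0.03,0.03,-0.14,0,0],[0.07,0.07,-0.14,0,0],[0.07,0.08,-0.14,0,0]]]'; python3 -m inch '[[[0.01,0.04,0,0,0],[0.02,0.08,0,0,0],[0.02,0.12,0,0,0],[0.02,0.12,0,0,0]]]'; python3 - <<'E'
from h import *
import cv2
st()
S=load("side");T=load("top")
c=S['img'][190:310,220:340,::-1]
cv2.imwrite('pics/side15.png',cv2.resize(c,None,fx=5,fy=5,interpolation=2))
cv2.imwrite('pics/side15f.png',S['img'][:,:,::-1])
cv2.imwrite('pics/top15.png',cv2.resize(T['img'][170:300,180:380,::-1],None,fx=4,fy=4,interpolation=2))
E
```

```text
clock: 17.2
eef_pos: [0.5591, 0.0607, 0.2101]
tcp_rot: [0.081, 0.997, 0.0, 0.005]
contact_force: [0.7, 0.0, -0.0]
finger_gap: -0.0
clock: 17.6
eef_pos: [0.5586, 0.1862, 0.2092]
tcp_rot: [0.079, 0.997, 0.001, 0.004]
contact_force: [0.4, -1.5, -1.0]
finger_gap: 0.0001
17.6 [558.6 186.2 209.2] tooly 80.9 zax [ 0.008  0.    -1.   ] F [ 0.4 -1.5 -1. ] gap 0.0001 q [ 0.32  0.17  0.26  1.65 -0.    0.48]
```

View pics/side15.png

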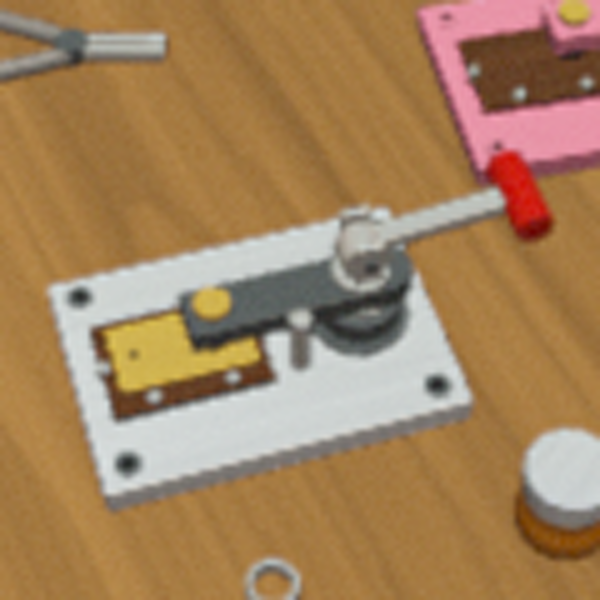

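View pics/top15.png

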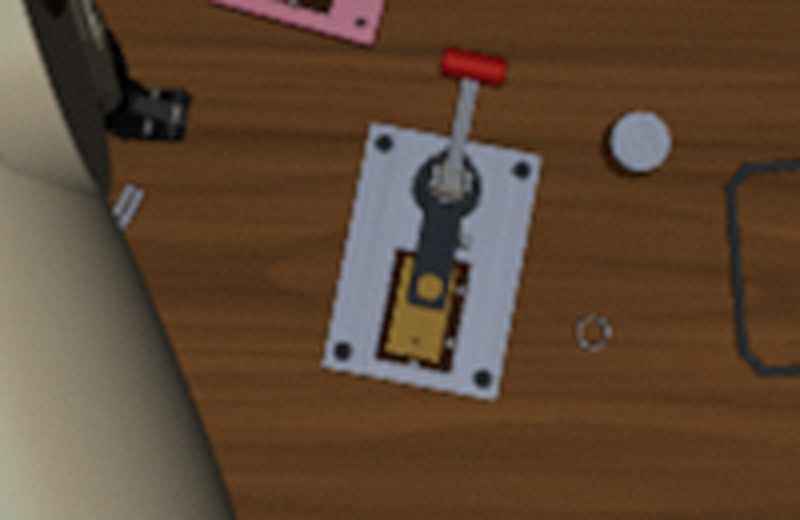

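View pics/side15f.png

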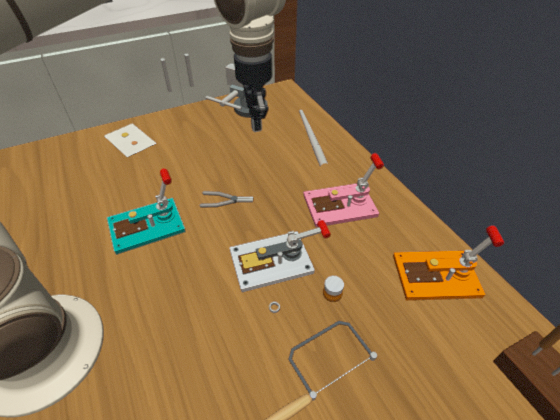

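```bash
python3 - <<'E'
from h import *
S=load("side");T=load("top")
s=lambda u,v:(220+(u-2)/5,190+(v-2)/5); t=lambda u,v:(180+(u-1.5)/4,170+(v-1.5)/4)
b=tri(S,s(211,303),T,t(430,287)); v=b[:2]-STUD; print("boss",b,"swing",np.pi+YAW-np.arctan2(v[1],v[0]))
g=tri(S,s(520,195),T,t(474,66)); r=(g[:2]-STUD)@unit(YAW);print("grip",g,r,"lever",1.19-np.arctan2(g[2]-.07,r))
m=onz(S,s(133,353),.026);m2=onz(T,t(416,341),.026)
o=onz(S,(200+(187-1.5)/4,190+(284-1.5)/4),.026);o2=onz(T,(220+(287-1.75)/4.5,170+(383-1.75)/4.5),.026)
print("mark now",m,m2,"start",o,o2)
for l in["pliers","wax_jar","ring_blank","saw_frame"]: print(l,[(d["location"],round(d["confidence"],2)) for d in cams.search_frame("side",l)])
st()
E
```

```text
boss [ 0.4748244  -0.01014795  0.05390151] swing -0.015725678025020784
grip [ 0.61784368 -0.03378546  0.07809685] 0.07492332727223003 lever 1.0823492620836903
mark now [ 4.39018646e-01 -1.75115625e-04  2.60000000e-02] [ 0.4400592  -0.00306974  0.026     ] start [ 0.43890836 -0.0014346   0.026     ] [ 0.44044752 -0.00242622  0.026     ]
pliers [([232.7, 198.8], 0.91)]
wax_jar [([331.8, 288.5], 0.8)]
ring_blank [([333.0, 289.6], 0.57), ([278.1, 254.5], 0.21), ([292.0, 244.0], 0.15)]
saw_frame []
18.0 [558.9 181.4 210.3] tooly 80.6 zax [ 0.01  0.   -1.  ] F [ 0.7 -0.5 -0.2] gap -0.0002 q [ 0.32  0.17  0.26  1.65 -0.    0.48]
```

```bash
python3 -c "
from bench import ctrl
print(ctrl.finish_job())"
```

```text
the job is handed in; nothing more can be done
None
```

The blank is clamped ready for drilling, and the job was handed in at about 18 s of the 51 s allowed. No verdict was reported.

**What I did:** I chose the bare aluminium jig over the teal, pink and orange look-alikes. With the gripper shut, I pushed the strap round with the back of a finger until it met the stop pin (7.6 N). I then followed the cam lever's arc with the fingertips until it met its end stop (18 N). After that I lifted the hand clear.

**Last checks, from the pictures:**

| Check | Measured | Required |
|---|---|---|
| Strap swing | about -0.02 rad, so at the stop | below 0.07 |
| Cam lever | about 1.08 rad | above 1.02 |
| Strap pressed down | about 3 mm (boss top at 54 mm) | 3 mm |
| Blank's punch mark | within about 1.3 mm of its start | within 5 mm |
| Robot | clear of everything, no contact force | touching nothing |

**What disagreed or could not be checked:**
- **Fingertip position:** The shut fingertips stood about 17 mm behind the TCP, not 14 mm ahead as described. My first push therefore passed above the strap without touching it, and I lowered the finger before pushing again.
- **Detector misses:** In the last side picture, the detector did not find the saw frame and reported the jar as the ring. Both looked unmoved in the pictures. The detector's pliers position was about 6 pixels from its first, but the pliers also looked unmoved and the hand never went near them.
- **Foot force:** I could not measure how hard the foot presses the blank. I inferred it from the lever and strap positions.

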